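Eject the bur block and trap it on its chute

TASK

On the jeweller's bench, press the ejector key beside the chute right down with one fingertip, so that the spring pushes the bur block out of its dock, and with the other finger standing in the chute stop the block before any of it passes the chute's open end. Finish while holding it so: key still down under the one finger, block stopped against the other and sitting flat on the chute. Do not lift the block, and leave the cup, the jar and the handpiece alone.

Things in the scene. Friction and masses are not known exactly. Their poses are not given: they have to be found in the camera images.
- dock: Bench dock, fixed: dark wood base (x -155 to 35, y -34 to 82 mm, 41 high) with a dark steel chute and a grey spring housing (x -149 to -83, y -30 to 30 mm, top 85 mm above the bench). Origin: at bench level under the chute's centre line, abreast of the key. Its x axis runs down the chute, the way the block slides; y points to the key's side; z up.
- chute_end (a point): Middle of the chute's open end, on its deck: x = 35, y = 0 mm of the dock, 45 mm above the bench. The deck is level, from dock x = -75 to 35 mm, 42 mm wide inside, with walls 4 mm thick and only 8 mm above the deck. Past the end the block drops to the bench. Between block and end the chute is empty but for the small brass catch tooth (x -33 to -27 mm, 6 mm high).
- key_top (a point): Centre of the top of the ejector key: flat aluminium pad 34 mm (dock x) by 36 mm (dock y), 8 mm thick, beside the chute at x = 0, y = 58 mm of the dock. Its top is 70 mm above the bench when up, 58 mm when fully down: a second fingertip level with the one on the lowered key is 13 mm above the deck and 5 mm above the chute's walls, low enough to stop the block.
- key (a joint): Downward travel of the key in m: 0 up, 0.012 fully down (hard stop). Spring: 2.5 N to start, 5.5 N fully down (plus up to 2 N of rubbing at the tooth); it comes up when let go. The key carries the brass catch tooth in front of the block; the tooth is clear below the deck at about 0.007. 0.008 or more counts as down.
- block: Bur block: plain aluminium, 36 mm (dock x) by 38 mm by 34 mm high, six thin burs standing 11 mm above its top; 0.1 to 0.2 kg, loose. Origin: centre of its underside, axes as the dock's. It starts on the deck at dock x = -53 mm, front face at -35 mm, held by the catch tooth.
- pusher (a joint): Travel of the spring pusher, a steel plate behind the block, in m: 0 back, 0.095 fully out. Once the tooth is down it drives the block down the chute at about 40 to 70 mm/s and at last off the open end; it goes on pushing a stopped block with 3 to 4 N, of which 2 to 4 N reaches a finger in the way.
- cup: Bystander: open steel cup, 80 mm across, 58 mm high. Origin: centre of its underside.
- jar: Bystander: amber glass jar, 56 mm across, 62 mm high. Origin: centre of its underside.
- handpiece: Bystander: black rotary handpiece lying down, about 145 mm long, 26 mm wide, 24 mm high. Origin: on its underside, near mid-length; x along it to the nose.

How it is judged (in metres and radians):
On the way, in this order (a step that is already met when the one before it is completed fails the run):
1. the key is pressed while the block is still in its dock (value of joint key above 0.003 m and contact force between the fingers and key above 0.5 N and x of block in the frame of dock below -0.048 m).
2. one finger stops the block on the chute while the other keeps the key down (value of joint key above 0.008 m and contact force between the fingers and key above 1 N and contact force between the fingers and block above 0.5 N and linear speed of block below 0.01 m/s and x of block in the frame of dock between -0.045 and 0.017 m and y of block in the frame of dock between -0.01 and 0.01 m and z of block in the frame of dock between 0.042 and 0.049 m and angle between block's own z axis and vertical below 0.12 rad), for 0.3 s.
At the end, for the whole second after the job is handed in: A finger holds the key down (8 mm or more, over 1 N); the block, 8 mm or more out of its dock and no part past the open end, stands flat in the chute (tilt under 0.12 rad, height within 4 mm), still (under 10 mm/s), against a finger (over 0.5 N) (all of step 2); the arm keeps its last pose, push and grip.
It fails at once if the block is lifted off the chute (z of block in the frame of dock above 0.053 m).
It fails at once if the block passes the chute's open end (x of block in the frame of dock above 0.018 m or z of block in the frame of dock below 0.035 m).
It fails at once if the cup, jar or handpiece is displaced by more than 20 mm (distance of any of cup, jar, handpiece from where it was at the start of the episode above 0.02 m).
It also fails if it takes over 38 s, if anything falls off the work surface, if the arm or the gripper's body presses on something with over 40 N, if the wrist force passes 120 N, or if a joint passes its speed limit or range.

ROBOT

A 6-joint arm with a two-finger parallel gripper is mounted at the origin on the work surface. World frame = base frame: x ahead of the robot, y to its left, z up, the work surface at z = 0. Lengths are in mm, angles in rad, forces in N, time in s.
With the tool pointing down it reaches from about 275 to 1000 mm from the base axis. Payload 8.4 kg.
Tool frame: the origin (TCP) lies at the very end of the fingers, on their centre line; the grasp point (between the pads) lies 19 mm behind it; z points along the fingers, y is the direction in which the jaws open and shut (so a half turn about z gives the same grasp; the last joint's range is limited). The gripper opens to 85 mm and grips with 20 to 120 N. Pads are 22 mm wide; open, the fingers measure 114 mm over their backs; the gripper's body (76 mm by 85 mm) begins 54 mm behind the grasp point. The pads swing forward as they close: fully open they stand 13 mm farther back than shut.
Start: joints at [-1.35, 0.353, 1.633, -0, 1.155, -0.002], TCP at [138.099, -609.554, 231.281] pointing down, gripper open.
Joint ranges: [-2.63, 2.63], [-0.92, 2.1], [0.06, 2.66], [-1.3, 4.44], [0, 2.69], [-3.02, 3.02]. Speed limits (rad/s): [2.22, 2.22, 2.79, 3.14, 3.14, 3.14].

INTERFACE

Orientations are given as [roll, pitch, yaw] about the fixed x, y, z axes, in that order (R = Rz(yaw) Ry(pitch) Rx(roll)).
In Python, from rig import r gives the robot as it stands.
- The arm moves only by the tool jog_arm, never from a script. Its argument "moves" is a list of rows, each an object with "grip": the gripper command: -1 is fully open, 1 is shut, values between are in proportion; "translation": the shift along the tool's x, y, z in m, a list of three; "twist": the turn, a rotation vector about the tool's x, y, z in rad, a list of three. In form: [{"grip": grip, "translation": [dx, dy, dz], "twist": [ax, ay, az]}, ...]. A call has 1 to 10 rows; each row shifts and turns the commanded pose from where the row before left it, along the tool's axes as they then stand; what a row does not reach is not made up. A row lasts 1/12 s, in which the tool goes at most 41.7 mm and 7.16 degrees, less where a joint would pass 70% of its speed; a pose out of reach is approached as far as the arm can. A call with a gripper value outside its range is refused whole. The fingers move at their own pace and stop on an object; "squeeze" is the grip in N (left out, the last holds). Time passes only in rows, so rows that do not move let the fingers close. It gives the time, the measured TCP pose, the force and the opening at its end, in the units of the state.
- r.sense(): the state, without advancing time (a new reading comes with each control period).
- r.grab_frame(name): name is "side" or "top" or "wrist"; returns (picture, depth): 384x512x3 uint8, red, green, blue; 384x512 float32, mm along the optical axis (not along the pixel's ray), 0 where there is no reading.
- r.calibration(name): a dict with "fx", "fy", "cx", "cy" (pixels), "k1" (the pictures are not rectified: a ray, as slopes to the right and down, at radius r is drawn at 1 + k1 r^2 times it, then the intrinsics apply), "R" (3x3) and "t" (3): a world point X has camera coordinates R X + t. Camera axes: x right, y down, z forward; pixel columns grow to the right and rows downward; lengths in mm; the calibration is good to about 2 mm. A picture is of the moment at which its call begins: read the wrist's pose just before it. calibration takes no time and is no camera call; for the wrist camera it gives the pose at the moment of the call.
- r.sign_off(): hands the job in, once; it reports no verdict.
The state is a dict: "clock": time; "qpos": joint angles; "qvel": joint speeds; "joint_efforts": joint torques, N m; "eef_pos": TCP position; "tcp_rot": TCP orientation; "contact_force": force on the tool from outside, world axes, zero at the start; "wrist_torque": the same for the moment, N m; "opening": opening from 0.0 (shut) to 1.0 (fully open).
Only numpy, scipy, OpenCV 4.12 (cv2) and the standard library are available. Lean on these libraries where they do the work, as an engineer would, in place of code of your own. Each camera call takes 0.05 s, during which the arm holds its last target.

## Working session

There is one attempt and no reset: what is moved stays moved. The work goes in short steps, Python scripts to look and compute and a tool call to move; the robot and the scene stay as the last step left them, time stands still between calls to the robot, and variables do not carry over. Pictures are saved under pics/ and viewed, and the job is handed in when it is done.

Besides the shell and the picture viewer there is one more tool, called after ">>>" by a JSON object that holds its "method" and its "body". jog_arm: Moves the arm, as the interface text tells. Its arguments: {"type":"object","properties":{"moves":{"type":"array"},"squeeze":{"type":"number"}},"required":["moves"]}

```bash
ls; mkdir -p pics
python3 - <<'E'
from rig import r
import cv2
print(r.sense())
for n in("top","side"):
    p,d=r.grab_frame(n); cv2.imwrite(f"pics/{n}0.png",p[:,:,::-1]); 
    import numpy as np; np.save(f"pics/{n}0.npy",d)
    print(n,r.calibration(n))
E
```

```text
pics
{'clock': 0.0, 'qpos': array([-1.35041104e+00,  3.53678473e-01,  1.63410139e+00, -9.97910906e-06,
        1.15520813e+00, -2.39432530e-03]), 'qvel': array([-0.00181068, -0.00097152,  0.00069399, -0.00038444,  0.00136944,
       -0.00076436]), 'joint_efforts': array([ 2.60324166e-03, -6.05242109e+01, -3.42068267e+01,  2.92411969e-04,
        9.26928129e-03, -5.13749546e-05]), 'eef_pos': array([ 137.98791875, -609.10411407,  230.55675335]), 'tcp_rot': array([-3.14019729e+00,  5.78311726e-06,  2.22783651e-01]), 'contact_force': array([-0.2776637 , -0.23723653, -0.21860971]), 'wrist_torque': array([-0.0098614 , -0.05317848, -0.05539712]), 'opening': 0.9993255530497169}
top {'fx': 398.64703812961665, 'fy': 398.64703812961665, 'cx': 250.10536072026858, 'cy': 187.07209514143634, 'k1': 0.010701100649995219, 'R': array([[-0.01124263, -0.9989858 ,  0.0436001 ],
       [-0.98341426,  0.00315264, -0.18134622],
       [ 0.18102484, -0.04491577, -0.98245233]]), 't': array([ 84.33536705, 571.34419947, 640.22770191])}
side {'fx': 409.65435401034057, 'fy': 409.65435401034057, 'cx': 254.965271850302, 'cy': 189.3678473189121, 'k1': 0.02359497930875371, 'R': array([[ 0.87004546, -0.49295392, -0.00416289],
       [-0.31666386, -0.55238827, -0.7710974 ],
       [ 0.37781595,  0.67220803, -0.6367036 ]]), 't': array([-463.45039835,  278.97945323,  466.41228141])}
```

View pics/top0.png

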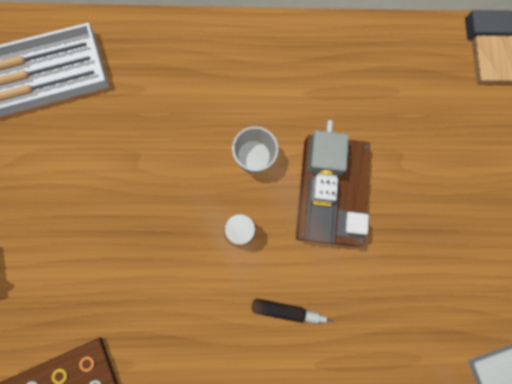

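View pics/side0.png

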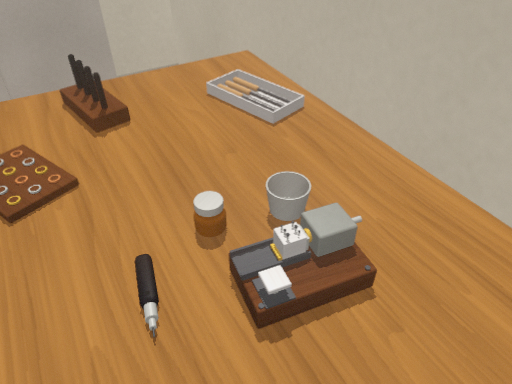

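Run:
```python
import cv2
p=cv2.imread("pics/top0.png"); cv2.imwrite("pics/top0c.png",cv2.resize(p[110:260,270:400],None,fx=4,fy=4,interpolation=cv2.INTER_CUBIC)[:600])
p=cv2.imread("pics/side0.png"); cv2.imwrite("pics/side0c.png",cv2.resize(p[190:330,215:385],None,fx=4,fy=4,interpolation=cv2.INTER_CUBIC))
```

```text
(no output)
```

View pics/top0c.png

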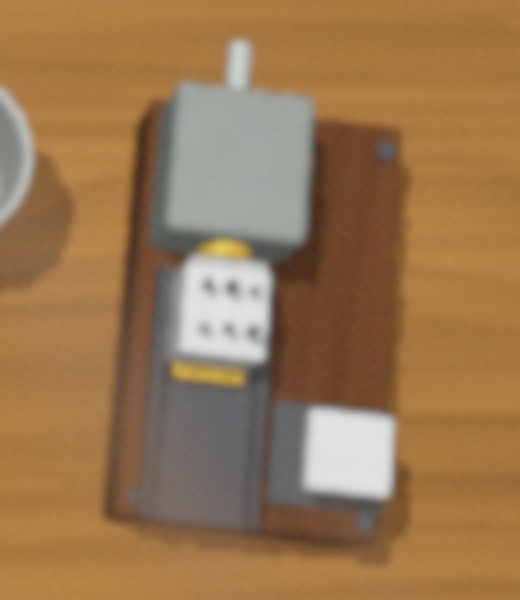

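View pics/side0c.png

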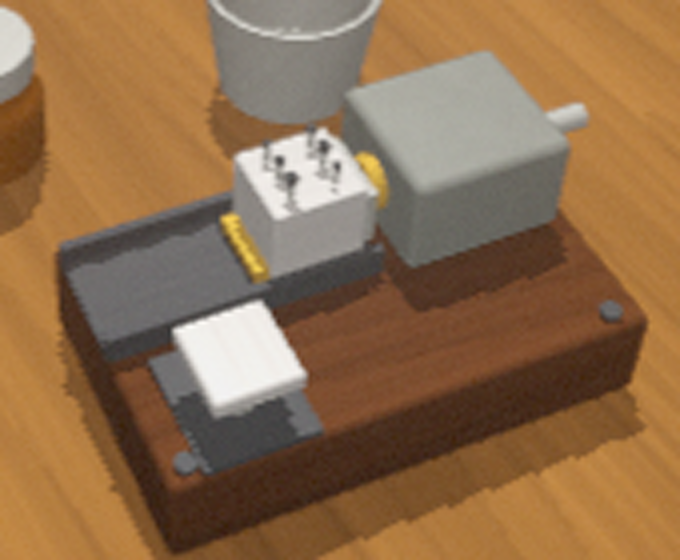

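```bash
cat > h.py <<'E'
import numpy as np
from rig import r
def proj(c,X):
    X=np.atleast_2d(X); p=X@np.array(c['R']).T+np.array(c['t']); s=p[:,:2]/p[:,2:]
    s=s*(1+c['k1']*(s**2).sum(1,keepdims=True))
    return s*[c['fx'],c['fy']]+[c['cx'],c['cy']]
E
python3 - <<'E'
from h import *
from scipy.optimize import least_squares
T=[(308,408,-17,40,70),(393,411,-17,76,70),(390,498,17,76,70),(304,492,17,40,70),
(172,84,-149,-30,85),(313,95,-149,30,85),(306,245,-83,30,85),(163,232,-83,-30,85),
(108,518,35,-34,41),(378,541,35,82,41),(400,128,-155,82,41),
(184,260,-71,-19,79),(178,357,-35,-19,79),(266,363,-35,19,79),(270,262,-71,19,79)]
S=[(175,335,17,40,70),(262,303,-17,40,70),(305,376,-17,76,70),(215,403,17,76,70),
(643,322,-155,82,41),(170,505,35,82,41),(343,95,-83,-30,85),(485,52,-149,-30,85),(567,148,-149,30,85),(430,190,-83,30,85)]
T=np.array(T,float);S=np.array(S,float)
def full(a,o): return (a+.5)/4-.5+o
ct,cs=r.calibration('top'),r.calibration('side')
def res(p,w):
    x,y,a=p[:3];R=np.array([[np.cos(a),-np.sin(a),0],[np.sin(a),np.cos(a),0],[0,0,1]])
    out=[]
    for A,o,c,k in((T,[270,110],ct,'t'),(S,[215,190],cs,'s')):
        if k in w: out.append(proj(c,A[:,2:]@R.T+[x,y,0])-full(A[:,:2],np.array(o)))
    return np.vstack(out)
for w in('t','s','ts'):
    f=least_squares(lambda p:res(p,w).ravel(),[550,-200,3.1],loss='soft_l1')
    print(w,f.x); 
print(res(f.x,'ts').round(1).tolist())
x,y,a=f.x;R=np.array([[np.cos(a),-np.sin(a)],[np.sin(a),np.cos(a)]])
for q in((0,58),(0,0),(35,0),(-35,0)):print(q,R@q+[x,y])
E
```

```text
t [513.17958452 -39.29699401 147.54284323]
s [512.92907498 -41.24904345 587.36513888]
ts [513.26221567 -39.79339573 581.08295425]
[[0.4, 0.1], [0.3, 1.6], [0.2, 0.1], [0.3, -0.7], [0.5, -1.1], [0.1, 0.0], [-0.3, 0.1], [-0.1, -0.5], [1.5, -0.1], [0.5, 1.2], [-0.0, -0.6], [-0.1, 1.0], [-0.1, -2.2], [0.5, -1.3], [0.8, 2.9], [-1.5, -1.2], [-0.7, -1.0], [0.5, 0.3], [-0.5, 2.1], [1.9, -1.1], [-0.2, -1.8], [-1.6, -1.5], [0.1, -2.1], [1.5, -1.4], [-3.5, 1.0]]
(0, 58) [506.79784783 -97.43202816]
(0, 0) [513.26221567 -39.79339573]
(35, 0) [478.48028231 -35.8924841 ]
(-35, 0) [548.04414904 -43.69430736]
```

>>> {"method": "jog_arm", "body": {"moves": [{"grip":-0.04,"translation":[0.024,-0.0223,0],"twist":[0,0,0]},{"grip":-0.04,"translation":[0.024,-0.0223,0],"twist":[0,0,0]},{"grip":-0.04,"translation":[0.024,-0.0223,0],"twist":[0,0,0]},{"grip":-0.04,"translation":[0.024,-0.0223,0],"twist":[0,0,0]},{"grip":-0.04,"translation":[0.024,-0.0223,0],"twist":[0,0,0]},{"grip":-0.04,"translation":[0.024,-0.0223,0],"twist":[0,0,0]},{"grip":-0.04,"translation":[0.024,-0.0223,0],"twist":[0,0,0]},{"grip":-0.04,"translation":[0.024,-0.0223,0],"twist":[0,0,0]},{"grip":-0.04,"translation":[0.024,-0.0223,0],"twist":[0,0,0]},{"grip":-0.04,"translation":[0.024,-0.0223,0],"twist":[0,0,0]}], "squeeze": 60}}

```text
clock: 0.93
eef_pos: [323.3, -337.5, 231.1]
tcp_rot: [-3.141, 0.0, 0.223]
contact_force: [1.8, -0.8, 0.2]
opening: 0.52
```

>>> {"method": "jog_arm", "body": {"moves": [{"grip":-0.04,"translation":[0.024,-0.0223,0],"twist":[0,0,0]},{"grip":-0.04,"translation":[0.024,-0.0223,0],"twist":[0,0,0]},{"grip":-0.04,"translation":[0.024,-0.0223,0],"twist":[0,0,0]},{"grip":-0.04,"translation":[0.024,-0.0223,0],"twist":[0,0,0]},{"grip":-0.04,"translation":[0.024,-0.0223,0],"twist":[0,0,0]},{"grip":-0.04,"translation":[0.024,-0.0223,0],"twist":[0,0,0]},{"grip":-0.04,"translation":[0.024,-0.0223,0],"twist":[0,0,0]},{"grip":-0.04,"translation":[0.024,-0.0223,0],"twist":[0,0,0]},{"grip":-0.04,"translation":[0.024,-0.0223,0],"twist":[0,0,0]},{"grip":-0.04,"translation":[0.024,-0.0223,0],"twist":[0,0,0]}]}}

```text
clock: 1.77
eef_pos: [508.1, -66.9, 231.1]
tcp_rot: [-3.142, 0.0, 0.223]
contact_force: [0.5, -0.3, 0.2]
opening: 0.523
```

>>> {"method": "jog_arm", "body": {"moves": [{"grip":-0.04,"translation":[0,0,0.02],"twist":[0,0,0.0836]},{"grip":-0.04,"translation":[0,0,0.02],"twist":[0,0,0.0836]},{"grip":-0.04,"translation":[0,0,0.02],"twist":[0,0,0.0836]},{"grip":-0.04,"translation":[0,0,0.0],"twist":[0,0,0.0836]},{"grip":-0.04,"translation":[0,0,0.0],"twist":[0,0,0]},{"grip":-0.04,"translation":[0,0,0.0],"twist":[0,0,0]}]}}

```text
clock: 2.27
eef_pos: [507.7, -68.5, 171.1]
tcp_rot: [-3.142, 0.0, -0.109]
contact_force: [-0.3, -0.9, -0.2]
opening: 0.52
```

Run:
```python
from h import *
import cv2
for n in("wrist","side","top"):
    c=r.calibration(n)
    p,d=r.grab_frame(n); 
    if n=='wrist': print(c); np.save('pics/w.npy',d)
    p=p[:,:,::-1].copy()
    if n!='wrist':
        p=cv2.resize(p[100:330,200:400],None,fx=3,fy=3,interpolation=cv2.INTER_CUBIC)[:600]
    cv2.imwrite(f"pics/{n}1.png",p)
```

```text
{'fx': 280.20940891382645, 'fy': 280.20940891382645, 'cx': 258.765147196076, 'cy': 191.17588966109605, 'k1': 0.004711784015370197, 'R': array([[-1.09662380e-01, -9.93968894e-01,  2.70037007e-05],
       [-9.52052600e-01,  1.05045655e-01,  2.87334749e-01],
       [-2.85604639e-01,  3.14841035e-02, -9.57830226e-01]]), 't': array([-12.16996609, 470.49086524, 468.47090898])}
```

View pics/wrist1.png

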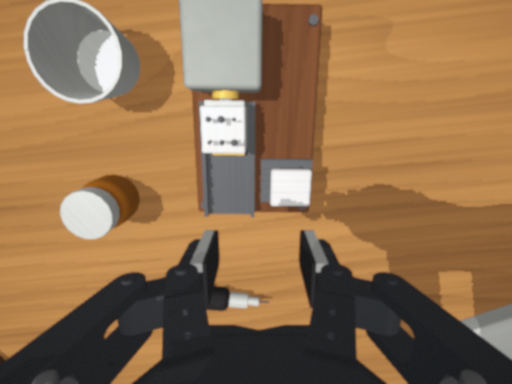

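View pics/side1.png

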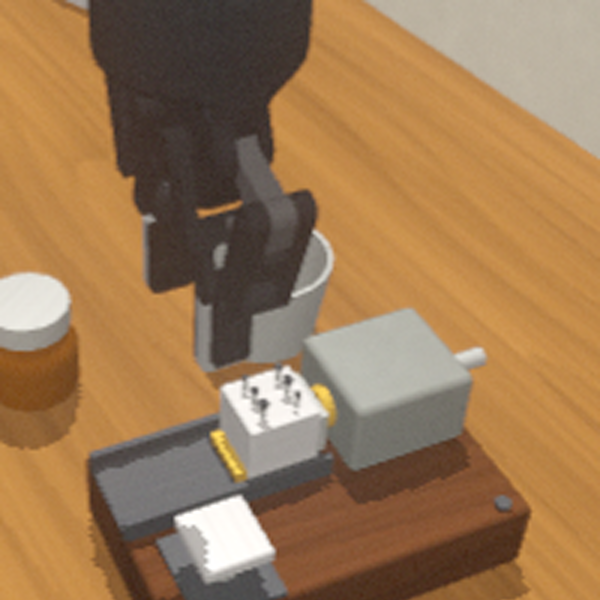

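Run:
```python
from h import *
import cv2
p=cv2.imread("pics/wrist1.png")
cv2.imwrite("pics/wc.png",cv2.resize(p[80:225,180:330],None,fx=4,fy=4,interpolation=cv2.INTER_CUBIC))
c=r.calibration('wrist')
x,y,a=513.262,-39.793,3.030
R=np.array([[np.cos(a),-np.sin(a),0],[np.sin(a),np.cos(a),0],[0,0,1]])
for q in[(-17,40,70),(-17,76,70),(17,76,70),(17,40,70),(35,-25,53),(35,25,53),(35,82,41),(35,-34,41),(-83,30,85),(-83,-30,85)]:
    print(q,((proj(c,R@q+[x,y,0])[0]-[180,80]+.5)*4-.5).round(0))
```

```text
(-17, 40, 70) [366. 365.]
(-17, 76, 70) [528. 365.]
(17, 76, 70) [520. 509.]
(17, 40, 70) [364. 509.]
(35, -25, 53) [101. 553.]
(35, 25, 53) [300. 554.]
(35, 82, 41) [520. 536.]
(35, -34, 41) [ 75. 536.]
(-83, 30, 85) [322.  47.]
(-83, -30, 85) [11. 47.]
```

View pics/wc.png

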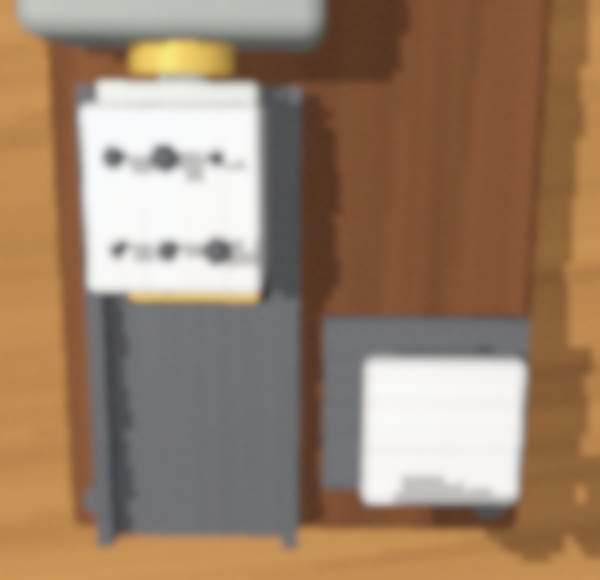

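>>> {"method": "jog_arm", "body": {"moves": [{"grip":-0.04,"translation":[0,0,0.02],"twist":[0,0,0]},{"grip":-0.04,"translation":[0,0,0.02],"twist":[0,0,0]},{"grip":-0.04,"translation":[0,0,0.02],"twist":[0,0,0]},{"grip":-0.04,"translation":[0,0,0.02],"twist":[0,0,0.0]},{"grip":-0.04,"translation":[0,0,0.01],"twist":[0,0,0]},{"grip":-0.04,"translation":[0,0,0.0],"twist":[0,0,0]}]}}

```text
clock: 2.92
eef_pos: [506.6, -68.4, 79.8]
tcp_rot: [-3.141, 0.003, -0.111]
contact_force: [-0.4, 0.7, -0.5]
opening: 0.52
```

Run:
```python
from h import *
import cv2
p,d=r.grab_frame("side")
cv2.imwrite("pics/side2.png",cv2.resize(p[130:330,200:400,::-1],None,fx=3,fy=3,interpolation=cv2.INTER_CUBIC)[:600])
print(r.sense())
```

```text
{'clock': 2.9667, 'qpos': array([-1.37207503e-01,  3.83187677e-01,  1.99371070e+00,  2.00238190e-05,
        7.66024297e-01,  1.54461283e+00]), 'qvel': array([ 0.00081816, -0.02737071, -0.01963262,  0.00093312,  0.01174872,
        0.00426366]), 'joint_efforts': array([-6.01106440e-03, -5.06608522e+01, -2.30831981e+01,  1.12852681e-04,
       -2.20276234e-01, -1.58008601e-02]), 'eef_pos': array([507.33801452, -68.53169061,  81.01584796]), 'tcp_rot': array([-3.14154397e+00,  1.32920003e-03, -1.11038417e-01]), 'contact_force': array([ 0.99306995, -0.60318435, -0.35586197]), 'wrist_torque': array([ 0.00743707, -0.03542362, -0.00298501]), 'opening': 0.5199139992795478}
```

View pics/side2.png

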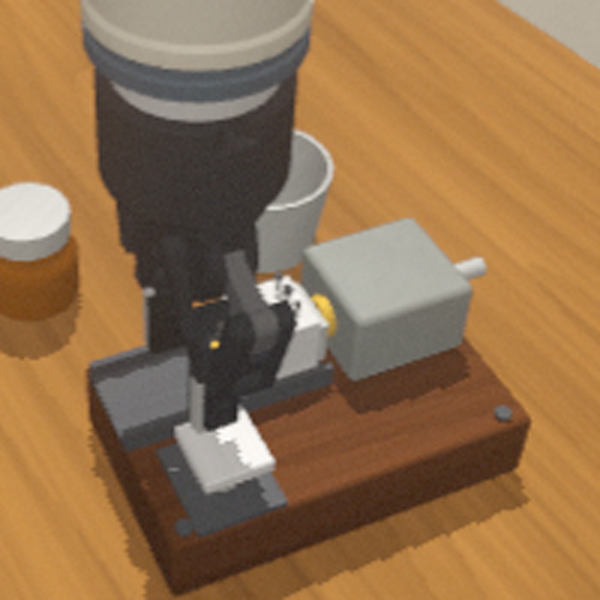

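The side view puts the near finger over the key pad (tip at about 215,422, pad centre at about 225,450). The far finger is over the chute. I'll press down in small steps.

>>> {"method": "jog_arm", "body": {"moves": [{"grip":-0.04,"translation":[0,0,0.003],"twist":[0,0,0]},{"grip":-0.04,"translation":[0,0,0.003],"twist":[0,0,0]},{"grip":-0.04,"translation":[0,0,0.003],"twist":[0,0,0]},{"grip":-0.04,"translation":[0,0,0.003],"twist":[0,0,0.0]},{"grip":-0.04,"translation":[0,0,0.002],"twist":[0,0,0]},{"grip":-0.04,"translation":[0,0,0.0],"twist":[0,0,0]},{"grip":-0.04,"translation":[0,0,0.0],"twist":[0,0,0]}]}}

```text
clock: 3.55
eef_pos: [507.9, -68.5, 67.4]
tcp_rot: [-3.142, -0.0, -0.112]
contact_force: [-0.2, 0.6, 0.7]
opening: 0.523
```

>>> {"method": "jog_arm", "body": {"moves": [{"grip":-0.04,"translation":[0,0,0.0015],"twist":[0,0,0]},{"grip":-0.04,"translation":[0,0,0.0015],"twist":[0,0,0]},{"grip":-0.04,"translation":[0,0,0.001],"twist":[0,0,0]},{"grip":-0.04,"translation":[0,0,0],"twist":[0,0,0]},{"grip":-0.04,"translation":[0,0,0],"twist":[0,0,0]}]}}

```text
clock: 3.97
eef_pos: [507.8, -68.5, 63.3]
tcp_rot: [3.142, -0.0, -0.112]
contact_force: [0.3, -0.4, 3.1]
opening: 0.524
```

>>> {"method": "jog_arm", "body": {"moves": [{"grip":-0.04,"translation":[0,0,0.0015],"twist":[0,0,0]},{"grip":-0.04,"translation":[0,0,0.0015],"twist":[0,0,0]},{"grip":-0.04,"translation":[0,0,0.0015],"twist":[0,0,0]},{"grip":-0.04,"translation":[0,0,0.0015],"twist":[0,0,0]},{"grip":-0.04,"translation":[0,0,0.0015],"twist":[0,0,0]},{"grip":-0.04,"translation":[0,0,0.0015],"twist":[0,0,0]},{"grip":-0.04,"translation":[0,0,0],"twist":[0,0,0]},{"grip":-0.04,"translation":[0,0,0],"twist":[0,0,0]}]}}

```text
clock: 4.63
eef_pos: [507.9, -68.7, 55.4]
tcp_rot: [3.141, -0.0, -0.111]
contact_force: [-4.9, -0.1, 22.9]
opening: 0.518
```

>>> {"method": "jog_arm", "body": {"moves": [{"grip":-0.04,"translation":[0,0,-0.0004],"twist":[0,0,0]},{"grip":-0.04,"translation":[0,0,0],"twist":[0,0,0]},{"grip":-0.04,"translation":[0,0,0],"twist":[0,0,0]},{"grip":-0.04,"translation":[0,0,0],"twist":[0,0,0]},{"grip":-0.04,"translation":[0,0,0],"twist":[0,0,0]},{"grip":-0.04,"translation":[0,0,0],"twist":[0,0,0]}]}}

```text
clock: 5.13
eef_pos: [507.9, -68.7, 55.5]
tcp_rot: [3.141, -0.0, -0.111]
contact_force: [-4.1, -0.9, 17.7]
opening: 0.516
```

Run:
```python
from h import *
import cv2
for n in("side","wrist"):
    p,d=r.grab_frame(n); p=p[:,:,::-1]
    p=p[130:330,200:400] if n=='side' else p[50:250,150:350]
    cv2.imwrite(f"pics/{n}3.png",cv2.resize(p,None,fx=3,fy=3,interpolation=cv2.INTER_CUBIC)[:600])
s=r.sense();print(s['eef_pos'],s['contact_force'],s['clock'])
```

```text
[507.84942486 -68.69080104  55.53765948] [-3.71805861  0.38106214 18.32938847] 5.2333
```

View pics/side3.png

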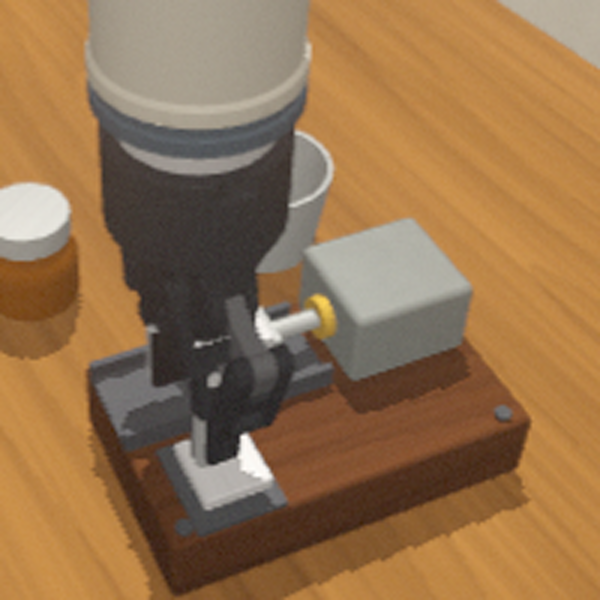

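View pics/wrist3.png

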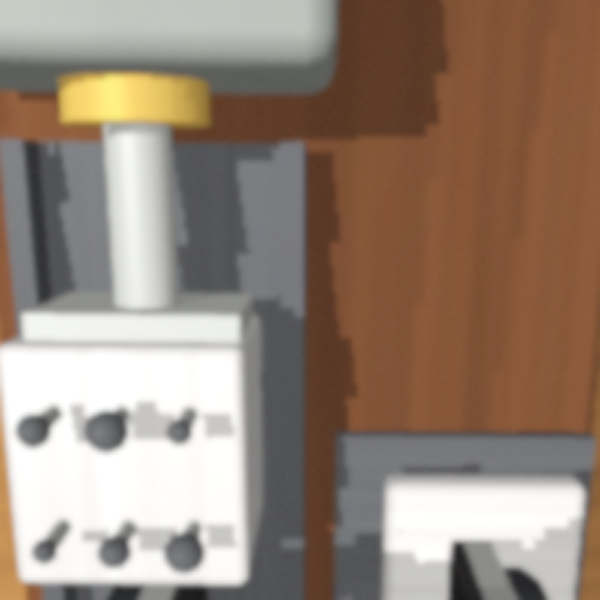

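Run:
```python
from rig import r
print(r.sense()['contact_force'], r.sign_off())
```

```text
the job is handed in; nothing more can be done
[-3.71805861  0.38106214 18.32938847] None
```

I pressed the ejector key down with one fingertip, and the other finger, standing in the chute, stopped the block. I handed the job in at about 5.2 s while holding it that way; no verdict was reported.

**Key:** the upward force rose from about 3 N at first contact to 18–23 N. That means the key is on its hard stop, since its spring and the tooth's rubbing only reach about 7.5 N. I eased off 0.4 mm, and it read about 18 N at hand-in.

**Block:** about 4 N pushes on the finger along the chute. That fits the 2–4 N expected from the spring pusher against a stopped block. In the last wrist and side views the block sits flat and square on the chute, about 25 mm out of its dock and well short of the open end. I judged this by eye from those views and did not fit a final block position.

**Bystanders:** nothing I did went near the cup, jar or handpiece. The last view shows the cup and jar where they were; I did not check the handpiece again at the end.

**Disagreement:** the dock position from the top and side cameras differed from the wrist view by 1–2 mm along the chute. That was small enough not to matter.

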